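# Snap the cleaned lint filter back between its spring clips

## Robot

A 6-joint arm with a two-finger parallel gripper is mounted at the origin on the work surface. World frame = base frame: x ahead of the robot, y to its left, z up, the work surface at z = 0. Lengths are in mm, angles in rad, forces in N, time in s.
With the tool pointing down it reaches from about 275 to 850 mm from the base axis. Payload 19 kg.
Tool frame: the origin (TCP) lies on the centre line of the jaws, within the pads' length; the fingertips stand 11 mm ahead of it and the grasp point (between the pads) lies 8 mm behind it (robot.tcp_to_tips is the distance from the TCP to the fingertips, in mm); z points along the fingers, y is the direction in which the jaws open and shut (so a half turn about z gives the same grasp; the last joint's range is limited). The gripper opens to 85 mm and grips with 20 to 120 N. Pads are 22 mm wide; open, the fingers measure 114 mm over their backs; the gripper's body (76 mm by 85 mm) begins 54 mm behind the grasp point. The pads swing forward as they close: fully open they stand 13 mm farther back than shut.
Start: joints at [-1.387, 0.15, 1.437, -0, 1.554, -0.134], TCP at [179.648, -546.185, 242.267] pointing down, gripper open.
Joint ranges: [-2.8, 2.8], [-0.68, 2.1], [0.12, 2.68], [-1.39, 4.53], [0.16, 2.79], [-2.81, 2.81]. Speed limits (rad/s): [1.89, 1.89, 2.22, 3.01, 3.01, 3.01].

## Interface

Orientations are given as a unit quaternion [x, y, z, w].
In Python, from bench import robot gives the robot as it stands. Calls block until the motion is done:
- robot.move_ptp(position, orientation): joint-space move of the TCP to a pose.
- robot.line_to(position, rotation=None, v=150, force_limit=None): straight line of the TCP; rotation=None keeps the orientation; v is the mean speed in mm/s. With force_limit (N) it stops when the force on the tool has changed by that much, and returns True; else False.
- robot.set_joints(angles): joint-space move.
- robot.grip(opening, effort=None): opening from 0.0 (shut) to 1.0 (fully open); effort is the grip in N (None keeps the last); returns when the fingers have stopped.
- robot.pause(seconds).
- robot.ik(position, orientation): joint angles nearest the present ones, or None.
- robot.state(): the state.
- robot.capture(name): name is "scene" or "top" or "wrist"; returns a dict with "img" (384x512x3 uint8, red, green, blue), "fov_y" (degrees; the focal length in pixels is half the picture's height over the tangent of half this angle, whatever the lens; pixels are square), "cx", "cy" (the principal point, pixels), "rvec" (rotation vector, rad) and "tvec" (3), from world to camera coordinates, as OpenCV has them. Camera axes: x right, y down, z forward; pixel columns grow to the right and rows downward; lengths in mm; the calibration is good to about 2 mm. The wrist camera is an equidistant fisheye: a pixel r from the principal point sees the ray r / f radians off the axis. A picture is of the moment at which its call begins. There is no depth.
A pose or a line that the arm cannot do raises robot.PlanningError and nothing moves.
- robot.close_job(): hands the job in, once; it reports no verdict.
The state is a dict: "clock": time; "q": joint angles; "joint_vel": joint speeds; "joint_torque": joint torques, N m; "tcp_pos": TCP position; "tool_rot": TCP orientation; "ft_force": force on the tool from outside, world axes, zero at the start; "torque": the same for the moment, N m; "width": opening from 0.0 (shut) to 1.0 (fully open).
Only numpy, scipy, OpenCV 4.12 (cv2) and the standard library are available. Lean on these libraries where they do the work, as an engineer would, in place of code of your own. Each camera call takes 0.05 s, during which the arm holds its last target. There are 200 camera calls.

## Task

Take the longer of the two lint filters by its grip rib and fit it into the dryer's open filter housing: lower it level between the two spring clips and press it gently down until both clips have snapped over its chamfered ends and it lies home on the rubber seal, then let go. Do not force it, and leave the shorter filter and the other things where they are.

Things in the scene. Friction and masses are not known exactly. Their poses are not given: they have to be found in the camera images.
- filter: The longer lint filter: flat white plastic frame with dark mesh, 150 mm long (its x) x 70 wide (y) x 14 thick (z), lying flat; a grip rib stands on top, a tongue at each end. 0.1 to 0.2 kg. Origin: centre of the underside. Either way round is the same. This is the one to fit.
- filter_rib (a point): Middle of the top edge of the longer filter's grip rib, 42 mm above the underside. The rib runs along the filter's x, 60 mm long, 12 mm thick, 28 mm high above the 14 mm frame.
- filter_tongue (a point): Tip of the longer filter's tongue at its +x end, 75 mm from the middle, 8.5 mm above the underside; the -x end is alike. Tongues are 40 mm wide, their last 4 mm chamfered: below from 0 to 7 mm above the underside, above from 10 to 14 mm.
- spare: The shorter lint filter: flat white plastic frame with dark mesh, 112 mm long (its x) x 70 wide (y) x 14 thick (z), lying flat; a grip rib stands on top, a tongue at each end. 0.1 to 0.2 kg. Origin: centre of the underside. Either way round is the same. It belongs elsewhere; leave it alone. Which filter lies on which side of the housing varies.
- housing: Dryer filter housing: white open tray fixed to the table, 250 mm long (its x) x 124 wide (y), rim 38 mm high, walls 5 mm. Origin: centre of its underside on the table. In it a grey carrier with a rubber seal, a steel spring clip at each x end and two low cheeks (inner faces 39.5 mm either side of the middle, tops 9 mm above the home plane).
- seat (a point): Centre of the home plane (where the filter's underside comes to lie) if the carrier is at middle height: 44 mm above the housing's underside. The carrier is height-adjustable and firm, but its setting is not measured: it may be up to 18 mm higher or lower, so the final height must be felt or seen. The filter's x lies along this x (the housing's), either way round.
- clip_far (a joint): Spring clip at the housing's +x end: how far it is spread outwards, m. 0 at rest, about 0.0037 while the filter's end passes, 0.0003 to 0.002 when snapped over it. Round bead 6 mm thick, 24 mm wide, inner side 71.3 mm from the middle, axis 13.4 mm above the home plane; flared lead-in up to 27 mm above home. Spring 1.3 N/mm, preload 2 N.
- clip_near (a joint): The same clip at the -x end, spreading towards -x. The filter meets the beads with its underside about 13 mm above home; they close over it in the last 3 mm. Pressing it past both clips takes about 11 to 17 N in all, depending on friction; then the force falls until the seal is met.
- seal (a joint): Compression of the rubber seal under the filter, m: 0 untouched, at most 0.004. Springy, about 12 N/mm; two strips 120 mm long, 26 mm either side of the middle, free top 0.5 mm above the home plane. A downward push of 20 to 22 N is a good firm stop; more than 32 N between filter and housing does damage. Held down by the clips, it stays compressed by about 0.4 to 1 mm.
- detergent: White detergent bottle, 72 mm across, 190 mm high; a bystander, not to be moved. Origin: centre of its underside.
- softener: White softener bottle, 60 mm across, 150 mm high; a bystander, not to be moved. Origin: centre of its underside.
- cap_cup: Small white measuring cup, 56 mm across, 45 mm high; a bystander, not to be moved. Origin: centre of its underside.
- brush: Flat brush lying on the table; a bystander, not to be moved. Origin: about its middle, underneath.
- driver: Screwdriver lying on the table; a bystander, not to be moved. Origin: about its middle, underneath.
- sheets: Cardboard box 120 x 75 x 55 mm; a bystander, not to be moved. Origin: centre of its underside.
- roller: Black rubber roller standing on end, 44 mm across, 25 mm high; a bystander, not to be moved. Origin: centre of its underside.
Things that resemble listed ones, but are neither listed nor needed, are in the scene too. What is shaped like the filter but green is not meant.

How it is judged:
By the outcome, as a careful person would: the job done as asked, in the order asked, and still so for the second after the job is handed in, with the robot touching nothing.
It also fails if it takes over 45 s, if anything falls off the work surface, if the arm or the gripper's body presses on something with over 40 N, if the wrist force passes 120 N, or if a joint passes its speed limit or range.

## Working session

There is one attempt and no reset: what is moved stays moved. The work goes in short steps, each a Python script; the robot and the scene stay as the last script left them, time stands still between calls to the robot, and variables do not carry over. Pictures are saved under pics/ and viewed, about 8 in all and at most 12, crops included, and the job is handed in when it is done.

```bash
ls; mkdir -p pics
cat > h.py <<'E'
import numpy as np, cv2
from bench import robot
def cap(n, fn=None):
    c=robot.capture(n)
    if fn: cv2.imwrite('pics/'+fn, c['img'][:,:,::-1])
    return c
def geo(c):
    R=cv2.Rodrigues(np.array(c['rvec'],float))[0]; t=np.array(c['tvec'],float).ravel()
    f=c['img'].shape[0]/2/np.tan(np.radians(c['fov_y'])/2)
    return R,t,f
def ray(c,u,v,fish=False):
    R,t,f=geo(c); x=(u-c['cx'])/f; y=(v-c['cy'])/f
    if fish:
        r=np.hypot(x,y); s=np.sin(r)/r if r>1e-9 else 1; d=np.array([x*s,y*s,np.cos(r)])
    else: d=np.array([x,y,1.])
    return -R.T@t, R.T@d
def onz(c,u,v,z,fish=False):
    o,d=ray(c,u,v,fish); return o+d*(z-o[2])/d[2]
def proj(c,p,fish=False):
    R,t,f=geo(c); q=R@np.array(p,float)+t
    if fish:
        r=np.hypot(q[0],q[1]); th=np.arctan2(r,q[2]); k=th/r if r>1e-9 else 1/q[2]
        return c['cx']+f*q[0]*k, c['cy']+f*q[1]*k
    return c['cx']+f*q[0]/q[2], c['cy']+f*q[1]/q[2]
E
python3 - <<'E'
from h import *
a=cap('scene','scene.png'); b=cap('top','top.png')
for c in(a,b):
    R,t,f=geo(c); print((-R.T@t).round(), f, c['cx'],c['cy'], R[2].round(2))
s=robot.state(); print({k:np.round(v,3) for k,v in s.items()})
ims=[cv2.resize(c['img'],None,fx=1.5,fy=1.5)[:,:,::-1] for c in(a,b)]
for n,i in zip('ab',ims): cv2.imwrite(f'pics/{n}1.png',i)
E
```

```text
pics
[1366.  210.  893.] 478.910481076364 262.01925921626884 197.44637298392615 [-0.69 -0.22 -0.69]
[ 447.  -18. 1384.] 432.8133925872357 252.48989458543275 190.2539182107261 [ 0.08 -0.01 -1.  ]
{'clock': np.float64(0.1), 'q': array([-1.387,  0.151,  1.438, -0.   ,  1.554, -0.134]), 'joint_vel': array([-0.001, -0.001, -0.001,  0.   ,  0.001,  0.001]), 'joint_torque': array([ 5.0000e-03, -7.1439e+01, -5.7179e+01,  0.0000e+00,  7.0000e-03,
       -0.0000e+00]), 'tcp_pos': array([ 179.616, -546.011,  241.78 ]), 'tool_rot': array([ 0.987,  0.158, -0.   , -0.001]), 'ft_force': array([0.089, 0.198, 0.527]), 'torque': array([ 0.047,  0.011, -0.041]), 'width': np.float64(1.002)}
```

View pics/b1.png

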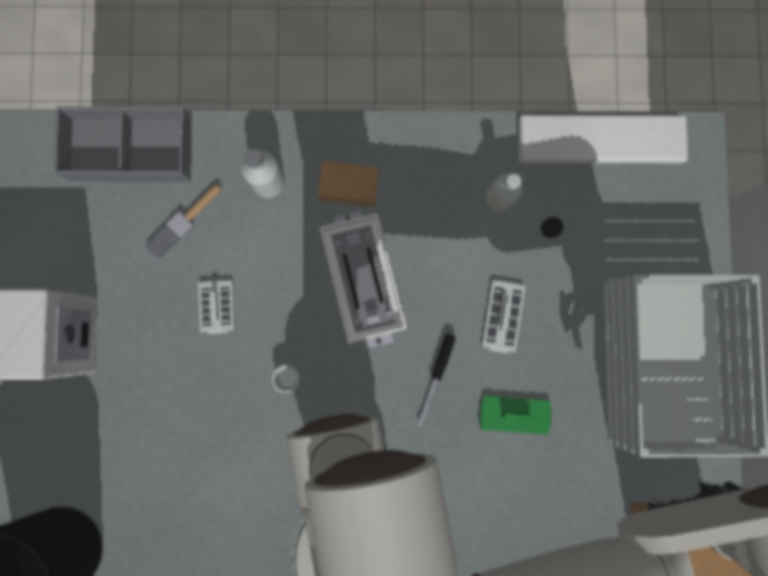

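View pics/a1.png

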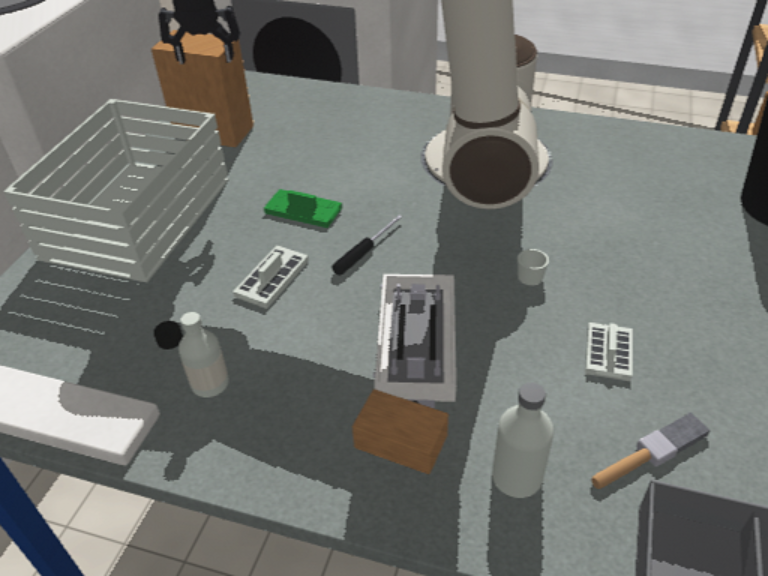

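Top view (1.5x): white filters at (504,314) on the right and (215,304) on the left, green decoy at (515,412), housing at (363,278). The right one looks longer. I'll measure both and make a crop.

```bash
cat > m1.py <<'E'
from h import *
c=cap('top'); img=c['img']; hsv=cv2.cvtColor(img,cv2.COLOR_RGB2HSV)
def rect(name,x0,x1,y0,y1,z,thr):
    m=np.zeros(img.shape[:2],np.uint8); m[y0:y1,x0:x1]=((hsv[y0:y1,x0:x1,2]>thr)&(hsv[y0:y1,x0:x1,1]<28))*255
    m=cv2.morphologyEx(m,cv2.MORPH_CLOSE,np.ones((5,5)))
    k=max(cv2.findContours(m,0,2)[0],key=cv2.contourArea)
    P=np.array([onz(c,*p[0],z)[:2] for p in cv2.convexHull(k)],np.float32)
    r=cv2.minAreaRect(P); print(name,np.round(r[0],1),np.round(r[1],1),round(r[2],1), k.reshape(-1,2).min(0),k.reshape(-1,2).max(0))
for n,u,v in(('R',336,209),('L',143,203)):
    print(img[v-4:v+4,u-14:u+15:4].mean(2).round()[4])
    for thr in(120,145): rect(n,u-25,u+25,v-35,v+35,14,thr)
for thr in (100,115,130):rect('H',205,280,138,236,38,thr)
print(hsv[250,180], hsv[170,225])
w=np.hstack([cv2.resize(img[v-40:v+40,u-40:u+40],(390,390),interpolation=2) for u,v in((336,209),(143,203))])
cv2.imwrite('pics/crop1.png',w[:,:,::-1])
E
python3 m1.py
```

```text
[105. 148. 103.  97. 169.  75. 141. 114.]
R [ 491.8 -302.1] [ 76.4 154.9] 80.1 [321 187] [351 236]
R [ 492.2 -300.9] [ 68.7 146.9] 80.1 [322 188] [349 234]
[112. 145. 100. 169. 127. 104. 140. 116.]
L [543.4 290. ] [174.4 113.6] 0.8 [131 168] [167 223]
L [513.5 306.9] [108.6  69.1] 3.4 [132 188] [155 222]
H [562.5 -18.2] [204.1 288.1] 89.9 [214 143] [279 235]
H [554.5 -23. ] [194.6 272.2] 89.9 [217 148] [279 235]
H [538.9 -61.1] [ 83.8 225.9] 82.5 [243 159] [271 231]
[ 81  15 122] [105   7  75]
```

View pics/crop1.png

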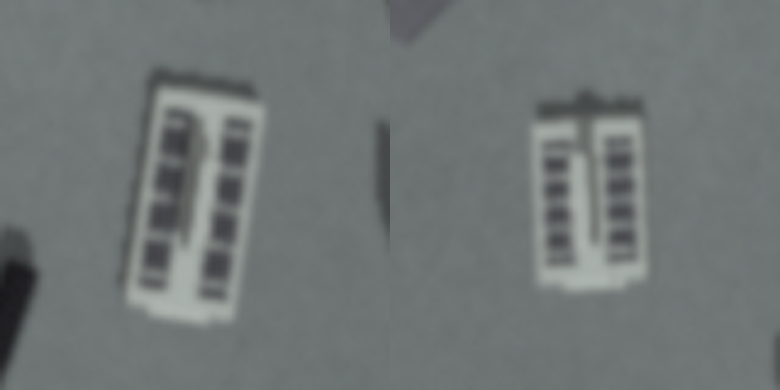

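The right one (336,209 in the top picture) measures about 150 x 72, so it is the longer filter. The left one measures 109 x 69 and is the spare. Next I hover over it and look with the wrist camera.

```bash
cat >> h.py <<'E'
def quat(yaw):  # tool down, tool x at yaw (rad)
    return [float(np.cos(yaw/2)), float(np.sin(yaw/2)), 0., 0.]
E
python3 - <<'E'
from h import *
s=robot.state(); p=s['tcp_pos']
robot.line_to([p[0],p[1],330],v=200)
robot.move_ptp([460,-300,290],quat(np.radians(-10)))
s=robot.state(); print(s['clock'],np.round(s['q'],2),np.round(s['tcp_pos'],1),np.round(s['ft_force'],2))
c=cap('wrist','w1.png'); R,t,f=geo(c); print((-R.T@t).round(),R.round(2),f)
cv2.imwrite('pics/w1b.png',cv2.resize(c['img'],None,fx=1.5,fy=1.5)[:,:,::-1])
for yaw in(14,-166):
  q=robot.ik([555,-25,150],quat(np.radians(yaw))); print(yaw,q is not None and np.round(q,2))
E
```

```text
2.1417 [-0.72  0.09  1.42 -0.    1.64  1.03] [ 459.6 -300.6  289.8] [-0.16 -0.43  0.34]
[ 524. -313.  422.] [[-0.17 -0.98  0.  ]
 [-0.95  0.17  0.26]
 [-0.25  0.04 -0.97]] 297.3186396354542
14 [-0.18  0.16  1.62 -0.    1.37  1.14]
-166 [-0.18  0.16  1.62 -0.    1.37 -2.  ]
```

View pics/w1b.png

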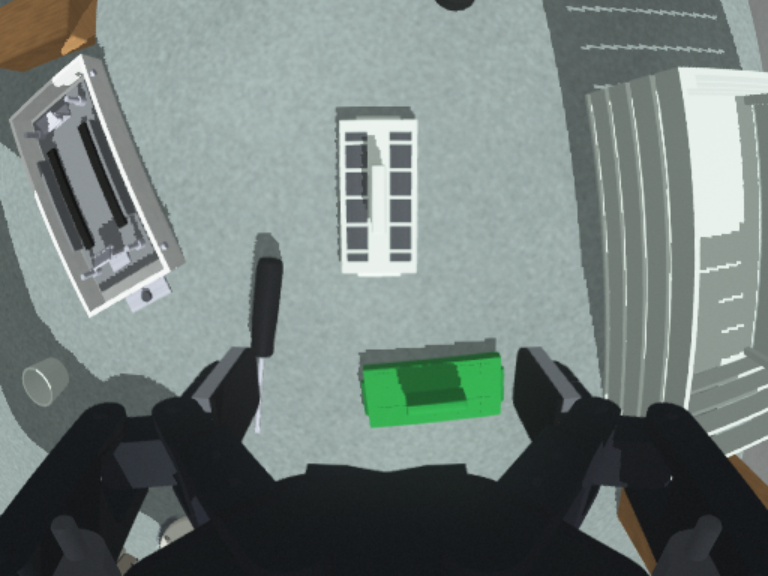

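Wrist picture (1.5x): the long filter is at about (378,195), with the housing at left (97,185) and the green decoy at (433,390). I'll measure the filter from here.

```bash
cat > m2.py <<'E'
from h import *
def frame(c,u0,u1,v0,v1,z=14,thr=190):
    img=c['img']; hsv=cv2.cvtColor(img,cv2.COLOR_RGB2HSV)
    m=np.zeros(img.shape[:2],np.uint8); m[v0:v1,u0:u1]=((hsv[v0:v1,u0:u1,2]>thr)&(hsv[v0:v1,u0:u1,1]<40))*255
    k=max(cv2.findContours(m,0,2)[0],key=cv2.contourArea)
    P=np.array([onz(c,*p[0],z,True)[:2] for p in k],np.float32)
    r=cv2.minAreaRect(P); return r,k
if __name__=='__main__':
    c=cap('wrist')
    for thr in(185,200,215):
        r,k=frame(c,215,290,70,190,thr=thr); print(thr,np.round(r[0],1),np.round(r[1],1),round(r[2],1),k.reshape(-1,2).min(0),k.reshape(-1,2).max(0))
E
python3 m2.py
```

```text
185 [ 496.7 -301.3] [ 71.6 146.5] 79.9 [226  79] [278 184]
200 [ 496.2 -300.7] [ 70.5 145.3] 80.0 [226  80] [277 184]
215 [ 496.9 -300.7] [ 69.6 144.2] 80.5 [226  80] [277 183]
```

Run:
```python
from h import *
c=cap('wrist')
P=[onz(c,u/1.5,v/1.5,38,True)[:2] for u,v in((10,120),(83,57),(183,262),(91,316))]
print(np.round(P,0)); ctr=np.mean(P,0); d=(P[1]+P[0]-P[2]-P[3])/2; yaw=np.arctan2(d[1],d[0]); print(ctr,np.degrees(yaw),np.linalg.norm(d))
g=ctr-64*np.array([np.cos(yaw),np.sin(yaw)])
robot.move_ptp([g[0],g[1],270],quat(yaw))
c=cap('wrist','w2.png'); R,t,f=geo(c); print((-R.T@t).round(),robot.state()['clock'])
u,v=proj(c,[*ctr,40],True); print(u,v)
np.save('w2.npy',c,allow_pickle=True)
x0=int(np.clip(u-120,0,272));y0=int(np.clip(v-100,0,204)); print(x0,y0)
cv2.imwrite('pics/w2c.png',cv2.resize(c['img'][y0:y0+180,x0:x0+240],None,fx=3.3,fy=3.3,interpolation=2)[:,:,::-1])
```

```text
[[ 681.   84.]
 [ 708.  -36.]
 [ 477. -110.]
 [ 442.   23.]]
[576.89378122  -9.63326513] 16.031374053969223 244.7480725847398
[578. -11. 402.] 3.425
255.5287970050374 111.90508481988645
135 11
```

View pics/w2c.png

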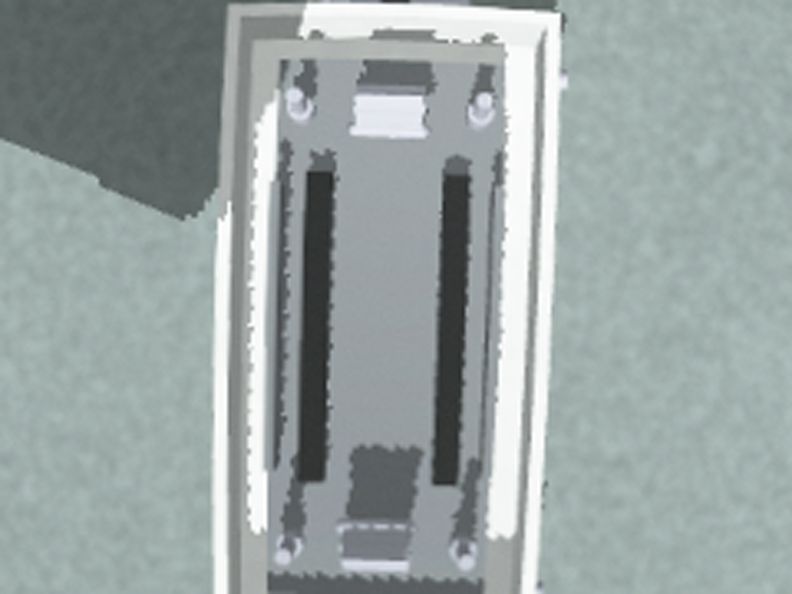

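The wrist close-up shows both dark seal strips (crop columns about 317 and 451, rows 170–485), the clips at top (390,115) and bottom (378,548), and the posts. The strips' known 120 mm length and 52 mm spacing give centre, yaw and height.

```bash
cat > m3.py <<'E'
from h import *
from scipy.optimize import brentq
c=np.load('w2.npy',allow_pickle=True).item(); img=c['img']; x0,y0=135,11
m=np.zeros(img.shape[:2],np.uint8); sub=img[50:165,210:290].max(2); 
for thr in(65,75,85):
    m[50:165,210:290]=(sub<thr)*255
    ks=sorted(cv2.findContours(m,0,1)[0],key=cv2.contourArea)[-2:]
    def rects(z):
        out=[]
        for k in ks:
            P=np.array([onz(c,*p[0],z,True)[:2] for p in k],np.float32)
            out.append(cv2.minAreaRect(P))
        return out
    px=1.22*1.0
    def L(z): return np.mean([max(r[1]) for r in rects(z)])+px*0-120   # contour pixels' centres: add ~1 px
    def S(z):
        a,b=rects(z); return np.hypot(*(np.array(a[0])-b[0]))-52
    for zz in (30,44,60):
        rr=rects(zz); print(thr,zz,[np.round([*r[0],*r[1],r[2]],1).tolist() for r in rr],round(S(zz)+52,1), np.round(np.mean([r[0] for r in rr],0),1))
    print('z from spacing',round(brentq(S,-20,150),1),'from length+1px',round(brentq(lambda z:L(z)+1.2,-20,150),1), [cv2.boundingRect(k) for k in ks])
E
python3 m3.py
```

```text
65 30 [[583.9, -27.8, 117.5, 9.3, 14.1], [571.3, 21.7, 117.8, 9.7, 13.8]] 51.2 [577.6  -3.1]
65 44 [[583.7, -27.2, 113.1, 8.9, 14.1], [571.6, 20.5, 113.4, 9.4, 13.8]] 49.2 [577.6  -3.3]
65 60 [[583.4, -26.5, 108.0, 8.5, 14.1], [571.9, 19.1, 108.3, 9.0, 13.8]] 47.0 [577.7  -3.7]
z from spacing 23.8 from length+1px 26.3 [(266, 64, 11, 94), (225, 63, 11, 94)]
75 30 [[584.1, -27.9, 117.8, 9.6, 14.1], [571.3, 21.8, 117.8, 10.2, 13.9]] 51.3 [577.7  -3. ]
75 44 [[583.8, -27.2, 113.4, 9.2, 14.1], [571.5, 20.6, 113.4, 9.8, 13.9]] 49.4 [577.7  -3.3]
75 60 [[583.6, -26.5, 108.3, 8.8, 14.1], [571.8, 19.2, 108.3, 9.3, 13.9]] 47.2 [577.7  -3.7]
z from spacing 25.1 from length+1px 26.9 [(266, 64, 11, 94), (225, 63, 11, 94)]
85 30 [[584.1, -28.0, 117.9, 10.0, 14.0], [570.7, 21.5, 119.1, 10.5, 13.9]] 51.2 [577.4  -3.2]
85 44 [[583.8, -27.3, 113.4, 9.6, 14.0], [571.0, 20.3, 114.6, 10.1, 13.9]] 49.3 [577.4  -3.5]
85 60 [[583.6, -26.6, 108.3, 9.2, 14.0], [571.3, 18.9, 109.5, 9.6, 13.9]] 47.1 [577.5  -3.9]
z from spacing 24.3 from length+1px 29.0 [(266, 64, 12, 94), (225, 63, 11, 95)]
```

Run:
```python
from h import *
from m2 import frame
q=quat(np.radians(-10)); x,y=498,-301.3
robot.move_ptp([x-2,y,150],q); robot.grip(0.5,70)
c=cap('wrist','w3.png')
print('hit',robot.line_to([x,y,29],v=110,force_limit=10)); s=robot.state(); print(np.round(s['tcp_pos'],1),np.round(s['ft_force'],2))
robot.grip(0.0,70); s=robot.state(); print(s['width'],np.round(s['tcp_pos'],1),np.round(s['ft_force'],2),s['clock'])
robot.line_to([x,y,120],v=120); s=robot.state(); print(s['width'],np.round(s['ft_force'],2),np.round(s['torque'],3),s['clock'])
c=cap('wrist','w4.png'); np.save('w4.npy',c,allow_pickle=True); np.save('w4s.npy',s,allow_pickle=True)
cv2.imwrite('pics/w4b.png',cv2.resize(c['img'],None,fx=1.5,fy=1.5)[:,:,::-1])
```

```text
hit False
[ 498.3 -301.5   29.7] [-0.13  0.02  0.22]
0.1273113110122624 [ 498.3 -301.5   29.7] [-1.15  0.5   5.94] 6.75
0.1207641508452935 [-0.59 -0.26 -1.37] [-0.005  0.03  -0.004] 7.6583
```

View pics/w4b.png

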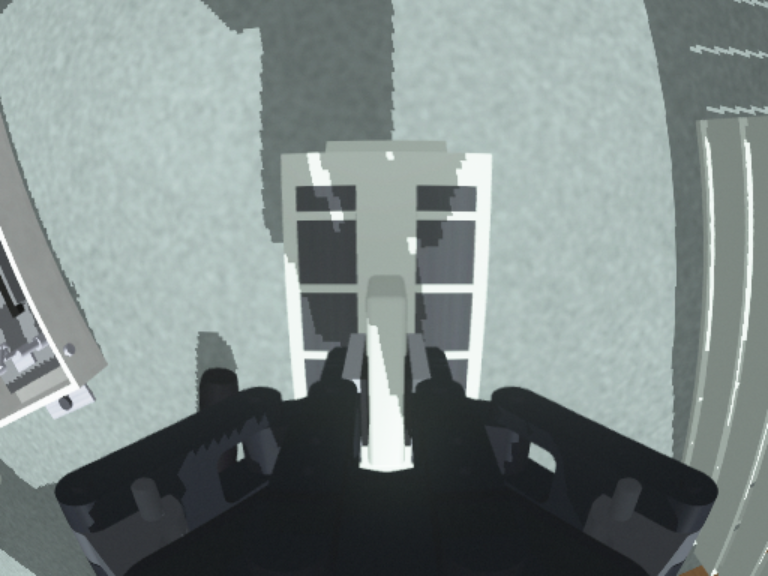

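Run:
```python
from h import *
from scipy.spatial.transform import Rotation as Ro
c=np.load('w4.npy',allow_pickle=True).item(); s=np.load('w4s.npy',allow_pickle=True).item()
T=Ro.from_quat(s['tool_rot']); p=np.array(s['tcp_pos']); und=p[2]-29.7; print(p.round(1),und, T.as_matrix().round(3).tolist())
img=c['img'].astype(int); print('tip rows', img[85:105,235,:].mean(1).tolist(), img[85:105,275].mean(1).tolist())
print('edges row110', img[110,180:198].mean(1).tolist(), img[110,318:336].mean(1).tolist())
tl=lambda u,v,z: T.inv().apply(onz(c,u,v,und+z,True)-p).round(1)
for n,u,v,z in(('tongueL',326/1.5,142/1.5,10),('tongueR',446/1.5,142/1.5,10),('cL',282/1.5,153/1.5,14),('cR',492/1.5,153/1.5,14),('eL',187.5,110,14),('eR',327.5,110,14),('ribfront',386/1.5,277/1.5,42)): print(n,tl(u,v,z))
```

```text
[ 497.7 -301.   119.1] 89.42945281578243 [[0.985, -0.174, -0.001], [-0.174, -0.985, 0.001], [-0.001, -0.001, -1.0]]
tip rows [111.33333333333333, 108.0, 110.0, 111.33333333333333, 110.66666666666667, 111.33333333333333, 109.33333333333333, 109.66666666666667, 117.33333333333333, 159.33333333333334, 158.66666666666666, 161.66666666666666, 160.33333333333334, 160.0, 159.33333333333334, 160.0, 168.33333333333334, 170.0, 170.66666666666666, 172.0] [176.0, 177.0, 177.33333333333334, 179.0, 180.66666666666666, 182.66666666666666, 185.33333333333334, 185.33333333333334, 179.0, 161.33333333333334, 162.0, 161.66666666666666, 161.33333333333334, 162.33333333333334, 162.0, 160.66666666666666, 169.66666666666666, 171.0, 171.33333333333334, 172.0]
edges row110 [114.66666666666667, 117.66666666666667, 116.33333333333333, 115.33333333333333, 116.0, 112.66666666666667, 116.0, 140.66666666666666, 168.33333333333334, 167.66666666666666, 168.0, 168.0, 169.0, 167.66666666666666, 167.66666666666666, 170.0, 169.66666666666666, 169.66666666666666] [246.66666666666666, 246.33333333333334, 246.33333333333334, 246.33333333333334, 246.33333333333334, 246.0, 246.0, 246.0, 246.0, 234.66666666666666, 195.33333333333334, 186.33333333333334, 185.0, 184.66666666666666, 183.0, 182.0, 184.33333333333334, 186.0]
tongueL [ 74.1 -19.5  19.6]
tongueR [74.1 20.9 19.6]
cL [ 70.7 -33.8  15.6]
cR [70.8 36.  15.6]
eL [ 66.7 -34.1  15.6]
eR [66.7 35.8 15.6]
ribfront [ 35.2   0.7 -12.3]
```

The filter is held squarely: width reads 69.8, the tongue tip is at 74.1 in tool x, and the lateral camera bias is about +0.8 mm. Now I hover over the housing and check from near.

Run:
```python
from h import *
yaw=np.radians(14.0); q=quat(yaw)
p=robot.state()['tcp_pos']
robot.line_to([p[0],p[1],180],v=200)
robot.move_ptp([578.2,-2.0,150],q)
print('hit',robot.line_to([578.2,-2.0,101],v=100,force_limit=6))
robot.pause(.2)
s=robot.state(); print(np.round(s['tcp_pos'],1),np.round(s['ft_force'],2),s['width'],s['clock'],np.degrees(2*np.arctan2(s['tool_rot'][1],s['tool_rot'][0])))
w=cap('wrist','w5.png'); a=cap('scene','a5.png'); t=cap('top','t5.png')
np.save('w5.npy',w,allow_pickle=True);np.save('a5.npy',a,allow_pickle=True);np.save('w5s.npy',s,allow_pickle=True)
cw=cv2.resize(w['img'][60:250,160:350],(570,570),interpolation=2)
cv2.imwrite('pics/w5c.png',cw[:,:,::-1])
u,v=proj(a,[578,-2,50]); u,v=int(u),int(v); print(u,v)
cv2.imwrite('pics/a5c.png',cv2.resize(a['img'][v-70:v+70,u-70:u+70],(580,580),interpolation=2)[:,:,::-1])
```

```text
hit False
[578.5  -2.1 101.7] [ 0.47  0.3  -1.84] 0.12490299307095144 10.1833 13.997527051833837
277 214
```

View pics/w5c.png

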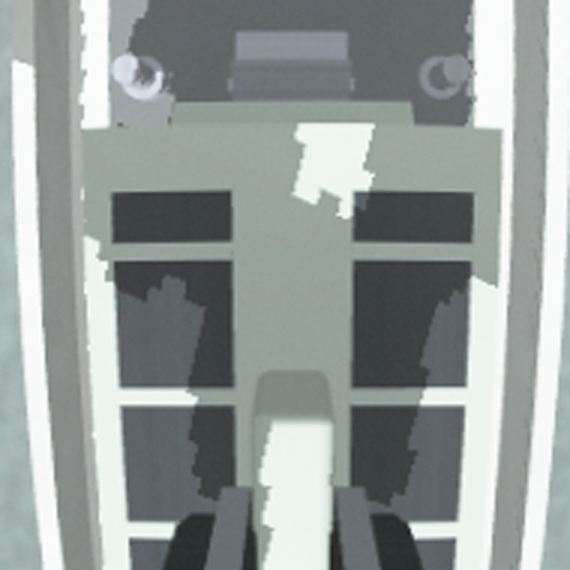

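View pics/a5c.png

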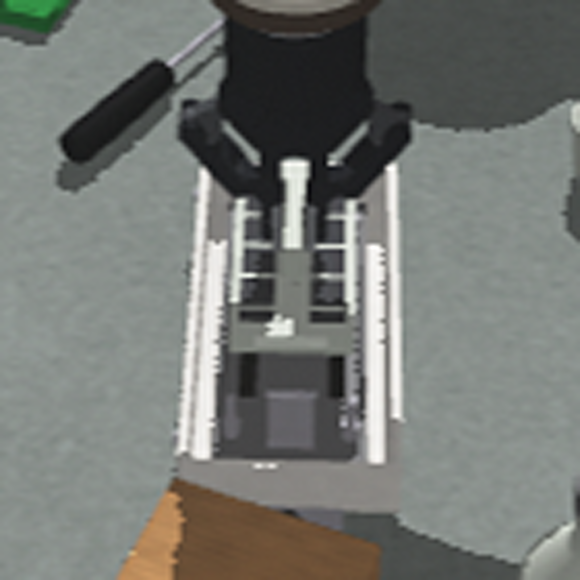

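The wrist crop shows the filter level and between the cheeks, with the clip centre (col 293.5) about in line with the tongue (col 292.5). I'll do one numeric check of clip positions from the earlier clear view, and of the lateral fit in both views.

Run:
```python
from h import *
from scipy.spatial.transform import Rotation as Ro
c=np.load('w2.npy',allow_pickle=True).item()
px=lambda u,v:(135+(u+.5)/3.3-.5,11+(v+.5)/3.3-.5)
e=np.array([np.cos(np.radians(14)),np.sin(np.radians(14))]); n=np.array([-e[1],e[0]])
for home in(24,27,30):
    P={k:onz(c,*px(u,v),home+13.4,True)[:2] for k,(u,v) in dict(far=(390,137),near=(376,521),fL=(352,125),fR=(427,125),nL=(338,545),nR=(412,545)).items()}
    print(home,'sep',round((P['far']-P['near'])@e,1),'mid',np.round((P['far']+P['near'])/2,1),'wid',round((P['fL']-P['fR'])@n,1),round((P['nL']-P['nR'])@n,1),'clipmid',np.round((P['fL']+P['fR']+P['nL']+P['nR'])/4@n,1),'seal',np.round(np.array([577.5,-3.1])@n,1), np.round(np.array([577.5,-3.1])@e,1), np.round((P['far']+P['near'])/2@e,1))
w=np.load('w5.npy',allow_pickle=True).item(); s=np.load('w5s.npy',allow_pickle=True).item()
T=Ro.from_quat(s['tool_rot']); p=np.array(s['tcp_pos']); und=p[2]-29.7
pw=lambda u,v:(160+(u+.5)/3-.5,60+(v+.5)/3-.5)
tl=lambda u,v,z: T.inv().apply(onz(w,*pw(u,v),z,True)-p).round(1)
print('frame',tl(82,150,und+14),tl(501,150,und+14)); print('tongue',tl(172,101,und+10),tl(413,101,und+10))
print('clip top',tl(236,32,27+27),tl(348,32,27+27),' lower',tl(231,85,27+16),tl(354,85,27+16))
print('posts?',tl(140,75,40),tl(440,75,40)); print('rim in', tl(80,100,38),tl(512,100,38))
```

```text
24 sep 144.6 mid [577.1  -3.3] wid 27.5 28.2 clipmid -142.6 seal -142.7 559.6 559.2
27 sep 143.4 mid [577.1  -3.4] wid 27.2 27.9 clipmid -142.7 seal -142.7 559.6 559.2
30 sep 142.3 mid [577.1  -3.5] wid 27.0 27.7 clipmid -142.7 seal -142.7 559.6 559.2
frame [ 66.6 -34.4  15.8] [66.6 35.4 15.8]
tongue [ 74.5 -19.6  19.8] [74.5 20.9 19.8]
clip top [ 90.  -10.5  47.8] [90.  11.7 47.8]  lower [ 80.1 -12.3  58.8] [80.1 13.6 58.8]
posts? [ 83.1 -32.2  61.8] [83.1 32.5 61.8]
rim in [ 78.2 -46.   63.8] [78.4 49.1 63.8]
```

Run:
```python
from h import *
X,Y=577.7,-2.1
print('hit1',robot.line_to([X,Y,76],v=40,force_limit=5))
s=robot.state(); print(np.round(s['tcp_pos'],2),np.round(s['ft_force'],2),s['clock'])
z=74.
while z>=48:
    h=robot.line_to([X,Y,z],v=8,force_limit=20+s['ft_force'][2]*0 if z==74 else max(1.,18.5-robot.state()['ft_force'][2]))
    s=robot.state(); print(z,h,np.round(s['tcp_pos'],2),np.round(s['ft_force'],2),np.round(s['torque'],2),round(s['clock'],2))
    if h or np.linalg.norm(s['ft_force'])>22: break
    z-=1.5
```

```text
hit1 False
[577.82  -2.13  76.14] [-1.07 -0.44 -1.27] 11.1083
74.0 False [577.71  -2.09  74.04] [ 0.07 -0.77 -2.41] [-0.01  0.03 -0.04] 11.51
72.5 False [577.66  -2.1   72.44] [-0.35  0.18 -1.66] [-0.   -0.01  0.03] 11.84
71.0 False [577.65  -2.1   70.93] [ 0.49  0.59 -1.02] [ 0.03 -0.    0.01] 12.18
69.5 False [577.76  -2.13  69.58] [ 0.4  -0.19  0.8 ] [-0.02 -0.04 -0.01] 12.51
68.0 False [577.83  -2.16  68.14] [0.45 0.07 4.58] [-0.05 -0.03  0.03] 12.84
66.5 False [577.89  -2.15  66.73] [ 0.01 -0.68  5.48] [-0.03  0.04  0.05] 13.18
65.0 False [578.01  -2.18  65.43] [-0.7  -0.12  7.66] [-0.07  0.   -0.02] 13.51
63.5 False [578.03  -2.17  63.96] [-0.67 -1.09  7.77] [-0.05 -0.05 -0.01] 13.84
62.0 False [577.72  -2.15  61.97] [ 0.68 -0.55  3.47] [-0.15 -0.12 -0.  ] 14.18
60.5 False [577.59  -2.08  60.28] [-0.53 -0.5   0.64] [-0.14 -0.13  0.03] 14.51
59.0 False [577.38  -2.04  58.45] [ 1.75  0.07 -6.08] [-0.04 -0.22  0.03] 14.84
57.5 False [577.43  -2.04  57.08] [ 0.89 -0.26 -9.9 ] [ 0.05 -0.23  0.02] 15.18
56.0 False [577.68  -2.06  56.27] [-3.34  0.47  1.07] [0.15 0.57 0.  ] 15.51
54.5 False [577.82  -2.1   55.35] [-7.52  1.25 10.76] [ 0.3   1.29 -0.02] 15.84
53.0 True [577.86  -2.1   55.27] [-5.9   1.77 12.53] [ 0.04  0.85 -0.01] 16.05
```

The force peaked, fell below zero as the clips pulled the filter down, and rose again on the seal at TCP z of about 56, which agrees with home at about 26. I'll press on to a firm 20 N in fine steps.

Run:
```python
from h import *
s=robot.state(); p=np.array(s['tcp_pos']); print(p.round(2),np.round(s['ft_force'],2))
z=p[2]-0.2; X,Y=577.7,-2.1
for i in range(14):
    fz=np.median([ (robot.pause(.02),robot.state()['ft_force'][2])[1] for _ in range(5)])
    s=robot.state(); print(round(z,2),round(fz,2),np.round(s['tcp_pos'],2),np.round(s['ft_force'],2),np.round(s['torque'],2))
    if fz>19.5: break
    z-=0.25; robot.line_to([X,Y,z],v=6,force_limit=9)
print(s['clock'])
a=cap('scene'); w=cap('wrist','w6.png')
u,v=277,214
A=cv2.resize(a['img'][v-60:v+60,u-60:u+60],(400,400),interpolation=2); B=cv2.resize(w['img'][60:250,160:350],(400,400),interpolation=2)
cv2.imwrite('pics/p6.png',np.hstack([A,B])[:,:,::-1])
```

```text
[577.86  -2.1   55.27] [-5.9   1.77 12.53]
55.07 12.37 [577.8   -2.1   55.24] [-4.59 -0.6  12.95] [0.03 0.87 0.01]
54.82 9.12 [577.88  -2.12  55.59] [-5.33  1.76  8.95] [ 0.21  1.   -0.01]
54.57 12.19 [577.89  -2.11  55.5 ] [-5.88  2.25 12.02] [ 0.25  1.18 -0.02]
54.32 13.98 [577.91  -2.1   55.38] [-8.19  0.43 13.98] [ 0.29  1.36 -0.01]
54.07 15.75 [577.92  -2.08  55.26] [-9.12  0.84 16.07] [0.23 1.46 0.02]
53.82 17.47 [577.94  -2.1   55.15] [-9.18  1.17 17.58] [ 0.26  1.65 -0.01]
53.57 19.54 [578.03  -2.09  55.04] [-9.71  1.56 19.83] [ 0.21  1.64 -0.02]
18.1833
```

View pics/p6.png

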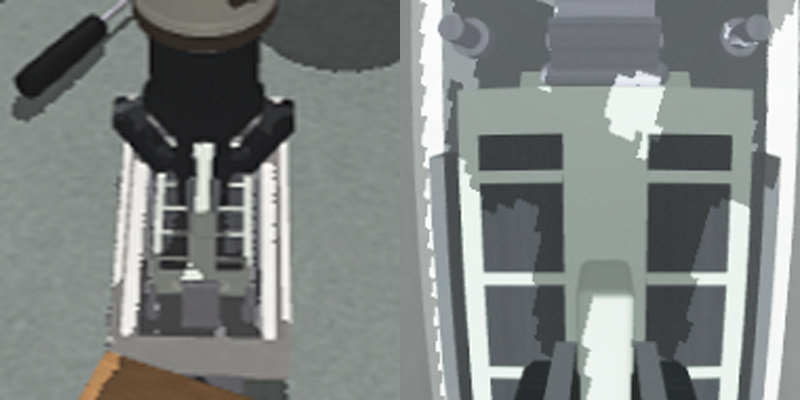

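The far bead now covers the far tongue, and 20 N has been reached on the seal. I relax the push, release with a small opening, retreat and look.

Run:
```python
from h import *
X,Y=577.5,-2.15
robot.line_to([X,Y,54.9],v=6); s=robot.state(); print(np.round(s['tcp_pos'],2),np.round(s['ft_force'],2),np.round(s['tool_rot'],4))
robot.grip(0.4); robot.pause(.1); s=robot.state(); print(s['width'],np.round(s['tcp_pos'],2),np.round(s['ft_force'],2))
print(robot.line_to([X,Y,90],v=50,force_limit=8)); s=robot.state(); print(np.round(s['tcp_pos'],2),np.round(s['ft_force'],2))
robot.line_to([X,Y,150],v=120)
e=np.array([np.cos(np.radians(14)),np.sin(np.radians(14))]); g=np.array([577.4,-2.8])-64*e
robot.move_ptp([g[0],g[1],270],quat(np.radians(14)))
robot.pause(.2)
w=cap('wrist','w7.png'); np.save('w7.npy',w,allow_pickle=True); print(robot.state()['clock'],np.round(robot.state()['ft_force'],2))
cv2.imwrite('pics/w7c.png',cv2.resize(w['img'][11:191,135:375],None,fx=3.3,fy=3.3,interpolation=2)[:,:,::-1])
```

```text
[577.9   -2.12  55.65] [-4.75  1.45  9.43] [ 9.925e-01  1.219e-01  1.000e-04 -0.000e+00]
0.4029645473247482 [577.54  -2.21  54.84] [ 0.15 -0.68  0.79]
False
[577.35  -2.15  89.74] [ 0.69  0.59 -0.06]
21.4583 [ 0.15  0.69 -0.88]
```

View pics/w7c.png

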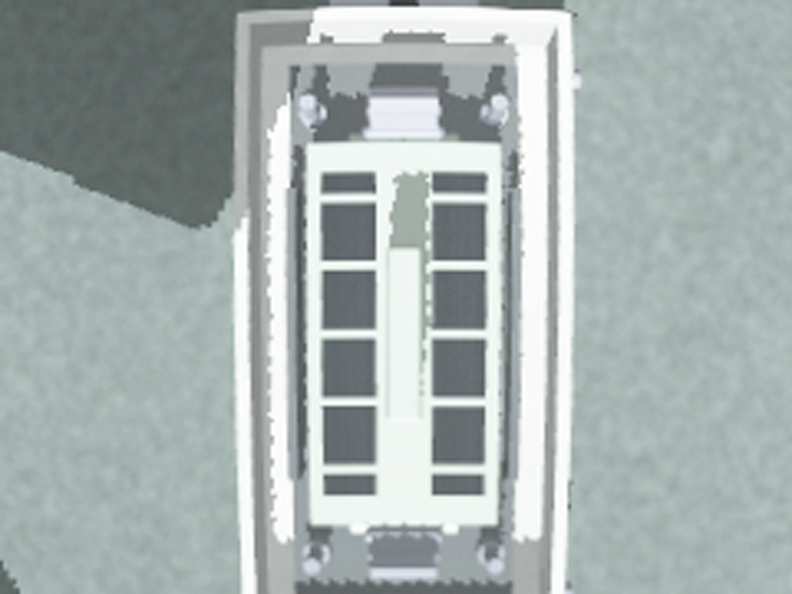

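Both beads appear to lie over the tongues, with tongue edges visible either side of each clip at (357/447,138) and (358/450,528). One closer look confirms the snap and level.

Run:
```python
from h import *
e=np.array([np.cos(np.radians(14)),np.sin(np.radians(14))]); n=np.array([-e[1],e[0]]); C=np.array([577.4,-2.5]); g=C-80*e
robot.line_to([g[0],g[1],165],v=120); robot.pause(.2)
w=cap('wrist','w8.png'); f,nr=[proj(w,[*(C+k*72*e),40],True) for k in(1,-1)]; print(f,nr)
cr=lambda p:cv2.resize(w['img'][max(int(p[1])-25,0):int(p[1])+25,int(p[0])-60:int(p[0])+60],(790,295) if int(p[1])>=25 else (790,290),interpolation=2)
cv2.imwrite('pics/w8c.png',np.vstack([cr(f),cr(nr)])[:,:,::-1])
# frame size by white mask at z=home+14
hsv=cv2.cvtColor(w['img'],cv2.COLOR_RGB2HSV)
for k in(-60,-30,0,30,60):   # frame's edges across at stations along x
    xs=np.arange(-39,39.01,.1); P=[proj(w,[*(C+k*e+y*n),40],True) for y in xs]
    I=cv2.remap(hsv[:,:,2],np.array([[p[0] for p in P]],np.float32),np.array([[p[1] for p in P]],np.float32),1)[0].astype(float)
    hi=xs[I>200]; print(k,hi.min().round(1),hi.max().round(1),'w',(hi.max()-hi.min()).round(1))
```

```text
(np.float64(256.20979546923485), np.float64(14.75358004300736)) (np.float64(256.1481865697038), np.float64(176.45739436334048))
-60 -35.2 34.8 w 70.0
-30 -35.6 34.5 w 70.1
0 -35.5 34.6 w 70.1
30 -35.8 34.6 w 70.4
60 -10.6 34.7 w 45.3
```

View pics/w8c.png

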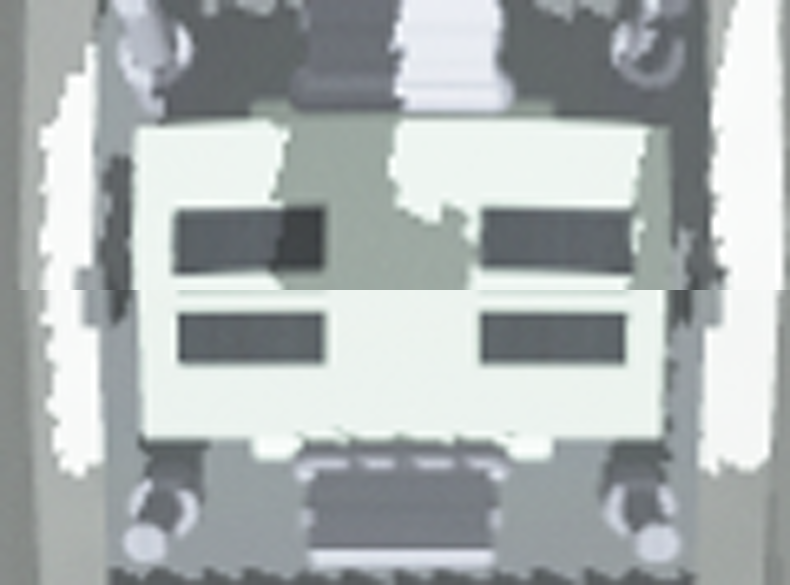

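Both beads lie over the tongues: the near one hides the tongue tip and casts its shadow on it, and the far one covers the tongue between its visible edges. The frame reads 70.0–70.4 mm wide along its length at z = 40, so it is level and home. The gripper is clear, so I hand in.

Run:
```python
from h import *
p=robot.state()['tcp_pos']; robot.line_to([p[0],p[1],250],v=150); print(robot.state()['clock']); print(robot.close_job())
```

```text
23.4583
the job is handed in; nothing more can be done
None
```

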